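# Post an old terminal strip through the sprung flap of a scrap box

### The arm

A 7-joint arm with a two-finger parallel gripper is mounted at the origin on a cart in front of the work surface, level with it; the furniture and walls round the work are solid. World frame = base frame: x ahead of the robot, y to its left, z up, the work surface at z = 0. Lengths are in m, angles in rad, forces in N, time in s.
With the tool pointing down it reaches from about 0.4 to 0.85 m from the base axis. Payload 4.5 kg.
Tool frame: the origin (TCP) lies at the very end of the fingers, on their centre line; the grasp point (between the pads) lies 19 mm behind it; x points along the fingers, y is the direction in which the jaws open and shut, and the axes are right-handed (so a half turn about x gives the same grasp; the last joint's range is limited). The gripper opens to 88 mm and grips with 3 to 60 N. Pads are 18 mm wide; open, the fingers measure 123 mm over their backs; the gripper's body (75 mm by 187 mm) begins 45 mm behind the grasp point.
Start: joints at [-1.299, 0.689, -0.195, 1.565, 0.157, 0.902, -0.215], TCP at [0.147, 0.607, 0.239] pointing down, gripper open.
Joint ranges: [-3.01, 3.01], [-0.46, 2.08], [-1.47, 1.51], [0.13, 2.56], [-1, 4.14], [0.04, 2.09], [-2.66, 2.66]. Speed limits (rad/s): [2.57, 2.57, 3.14, 3.14, 3.14, 3.14, 3.14].

### API

Orientations are given as a rotation vector (axis times angle).
In Python, from bench import env gives the robot as it stands. The module is installed in compiled form; this text tells all that it offers.
- The arm moves only by the tool send_rows, never from a script. Its argument "targets" is a list of rows, each an object with "gripper": the finger opening in mm, from 0 to 88.1; "slide": the shift along the world's x, y, z in mm, a list of three; "spin": the turn about the world's z in rad. A call has 1 to 8 rows; each row shifts and turns the pose as measured when the row begins; what a row does not reach is not made up. A row lasts 1/10 s, in which the tool goes at most 50 mm and 8.59 degrees, less where a joint would pass 70% of its speed; a pose out of reach is approached as far as the arm can. A call is refused whole if a number of a shift passes 50 or a number of a turn 0.15, either way. A call with a gripper value outside its range is refused whole. The fingers move at their own pace and stop on an object; the grip force is fixed at half the most. Time passes only in rows, so rows that do not move let the fingers close. It gives the time, the measured TCP pose, the force and the opening at its end, in the units of the state.
- env.get_state(): the state, without advancing time (a new reading comes with each control period).
- env.camera(name): name is "scene" or "side" or "wrist"; returns a dict with "img" (420x560x3 uint8, red, green, blue), "camera_matrix" (3x3 intrinsics, pixels), "cam_to_world" (4x4, takes a point from camera to world coordinates). Camera axes: x right, y up, looking along -z (the intrinsics and any distortion apply to the point x, -y, -z); pixel columns grow to the right and rows downward; lengths in m; the calibration is good to about 2 mm. A picture is of the moment at which its call begins. There is no depth.
- env.job_done(): hands the job in, once; it reports no verdict.
The state is a dict: "time_s": time; "joint_positions": joint angles; "qd": joint speeds; "joint_efforts": joint torques, N m; "ee_pos": TCP position; "orientation": TCP orientation; "contact_force": force on the tool from outside, world axes, zero at the start; "torque": the same for the moment, N m; "finger_gap": finger opening in m.
Only numpy, scipy, OpenCV 4.12 (cv2) and the standard library are available. Lean on these libraries where they do the work, as an engineer would, in place of code of your own. Each camera call takes 0.05 s, during which the arm holds its last target.

### The job

Throw the old terminal strip on top of the white scrap box away: with one finger press the box's self-closing flap well open while the strip still lies on the ledge, and with the other finger push the strip along the ledge and over its edge, keeping the flap held open with the finger until the strip has dropped in. Then draw the fingers out so that the flap springs fully shut. Only push the strip, never lift it, and leave the bulb, carton, tape and screwdriver around the box where they are.

Things in the scene. Friction and masses are not known exactly. Their poses are not given: they have to be found in the camera images.
- scrap_box: White box, 96 (x) x 244 (y) x 140 mm, fixed to the worktop, y = -112 to +132. Origin on its underside, below the middle of the ledge's edge; z up, y = direction in which the strip is pushed. Top: ledge from y = -106 to 0 at z = 130, then a mouth (y = 0 to 110) covered by the flap. Side walls (84 mm apart inside) and the wall behind the ledge rise to z = 140. Hollow below, floor z = 6.
- mouth_edge (a point): Middle of the ledge's edge, at ledge height (y = 0, z = 130 of the box), where the strip drops in; axes of the box.
- groove (a point): Middle of the finger groove, at ledge height (y = -53 of the box). The groove runs along the middle of the whole ledge (y = -106 to 0), 36 mm wide, 40 mm deep, floor closed, open towards the mouth: a fingertip can travel in it below the ledge, behind the strip. Axes of the box.
- flap_hinge (a point): Middle of the flap's hinge line, at the far end of the mouth (y = +110, z = 130 of the box); the hinge runs along the box's x.
- flap (a joint): Grey flap, 80 (x) x 107 (y) x 4 mm, level with the ledge when shut. Angle in rad: 0 shut, grows as it is pressed down into the box (its free edge, next to the ledge, goes down and away from the ledge), stop at 1.1. A spring shuts it: 0.06 N m when shut, 0.17 N m at 1.1 (0.6 N at the free edge, about 5 N when pressed near the hinge).
- strip: White six-way terminal strip, 66 x 19 x 16 mm, about 30 g (20 to 42), lying across the groove on the ledge, its rows of screw heads up. Origin: centre of its underside; y along its 66 mm length, which lies roughly across the box (along the box's x), z up. It starts 28 to 46 mm before the ledge's edge.
- bulb: White spare reflector bulb, 51 mm wide and 58 mm high, standing on its face on the worktop. Origin: centre of its underside.
- carton: Small printed lamp carton, 56 x 56 x 66 mm, standing on the worktop. Origin: centre of its underside.
- black_tape: Small roll of black tape, 55 mm across and 19 mm high, lying on the worktop. Origin: about the centre of its underside.
- screwdriver: Blue screwdriver, 182 mm long, lying on the worktop. Origin: at its middle, on the worktop; x along it towards the handle.

How it is judged:
By the outcome, as a careful person would: the job done as asked, in the order asked, and still so for the second after the job is handed in, with the robot touching nothing.
It also fails if it takes over 32 s, if anything falls off the work surface, if the arm or the gripper's body presses on something with over 40 N, if the wrist force passes 120 N, or if a joint passes its speed limit or range.

## Working session

There is one attempt and no reset: what is moved stays moved. The work goes in short steps, Python scripts to look and compute and a tool call to move; the robot and the scene stay as the last step left them, time stands still between calls to the robot, and variables do not carry over. Pictures are saved under pics/ and viewed, and the job is handed in when it is done.

Besides the shell and the picture viewer there is one more tool, called after "Call:" as name(argument=value, ...) on one line, values as JSON. send_rows: Moves the arm, as the interface text tells. Its arguments: {"type":"object","properties":{"targets":{"type":"array"}},"required":["targets"]}

```bash
mkdir -p pics
cat > h.py <<'E'
from bench import env
import numpy as np, cv2
from scipy.spatial.transform import Rotation as R
def snap(n,f):
    c=env.camera(n); cv2.imwrite('pics/'+f+'.png',c['img'][:,:,::-1]); 
    np.savez('pics/'+f+'.npz',**c); return c
def ray(c,u,v):
    K=c['camera_matrix'];T=c['cam_to_world']
    d=np.linalg.inv(K)@np.array([u,v,1.]); d=np.array([d[0],-d[1],-d[2]])
    return T[:3,3],T[:3,:3]@d
def onz(c,u,v,z):
    o,d=ray(c,u,v); return o+d*(z-o[2])/d[2]
def proj(c,p):
    T=c['cam_to_world'];q=T[:3,:3].T@(np.array(p)-T[:3,3]);q=np.array([q[0],-q[1],-q[2]]);q=c['camera_matrix']@q
    return q[:2]/q[2]
E
python3 - <<'E'
from h import *
for n in ('scene','side','wrist'):
    c=snap(n,n+'0'); print(n,list(c),c['cam_to_world'].round(3).tolist(),c['camera_matrix'].round(1).tolist())
s=env.get_state()
print(s); print(R.from_rotvec(s['orientation']).as_matrix().round(3))
E
```

```text
scene ['img', 'camera_matrix', 'cam_to_world'] [[0.755, 0.295, -0.585, -0.188], [-0.655, 0.363, -0.662, -0.818], [0.017, 0.884, 0.468, 0.67], [0.0, 0.0, 0.0, 1.0]] [[441.6, 0.0, 277.4], [0.0, 441.6, 211.5], [0.0, 0.0, 1.0]]
side ['img', 'camera_matrix', 'cam_to_world'] [[0.984, 0.119, -0.135, 0.41], [-0.18, 0.636, -0.75, -0.789], [-0.004, 0.762, 0.647, 0.732], [0.0, 0.0, 0.0, 1.0]] [[483.7, 0.0, 272.9], [0.0, 483.7, 215.1], [0.0, 0.0, 1.0]]
wrist ['img', 'camera_matrix', 'cam_to_world'] [[0.235, -0.938, -0.255, 0.082], [0.972, 0.226, 0.064, 0.623], [-0.002, -0.263, 0.965, 0.385], [0.0, 0.0, 0.0, 1.0]] [[339.1, 0.0, 280.6], [0.0, 339.1, 210.7], [0.0, 0.0, 1.0]]
{'time_s': 0.15, 'joint_positions': array([-1.29920777,  0.68981197, -0.19452561,  1.56604773,  0.15729734,
        0.90251559, -0.2150949 ]), 'qd': array([-3.12853414e-04, -4.48965782e-03,  7.40844158e-05, -3.06231315e-03,
       -1.01146009e-03,  5.20563703e-04, -1.36824548e-04]), 'joint_efforts': array([-2.06626006e-03, -5.27862561e+01, -1.26865949e+00, -1.53587258e+01,
       -5.24949795e-02,  3.85849780e-03,  1.05188424e-04]), 'ee_pos': array([0.14714727, 0.60695608, 0.23809664]), 'orientation': array([ 0.18553802,  1.56279267, -0.18772907]), 'contact_force': array([-0.90342094,  0.29603027, -0.01267697]), 'torque': array([0.02395045, 0.00507037, 0.01200588]), 'finger_gap': 0.08808057885130512}
[[-0.     0.235  0.972]
 [-0.001  0.972 -0.235]
 [-1.    -0.001  0.   ]]
```

View pics/scene0.png

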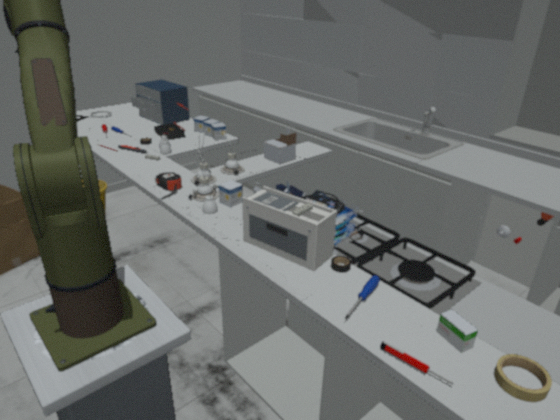

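View pics/side0.png

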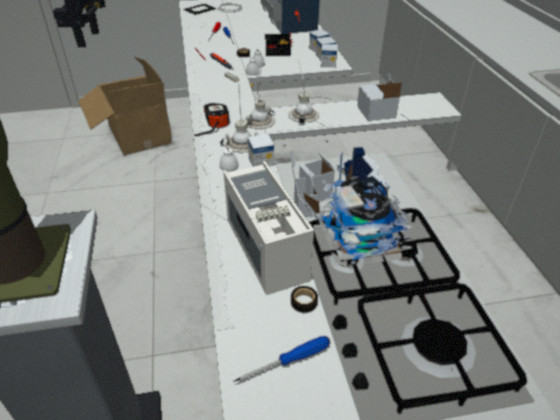

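View pics/wrist0.png

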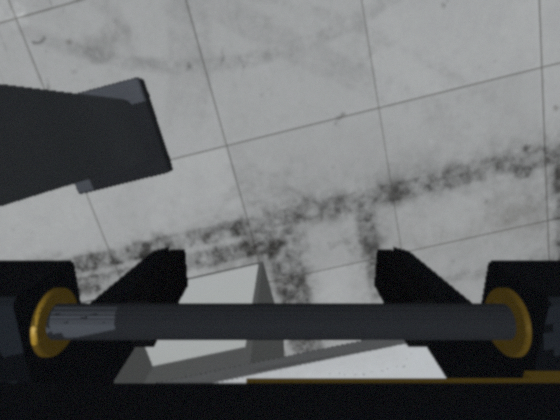

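Run:
```python
import cv2
a=cv2.imread('pics/scene0.png')[170:280,180:370]; cv2.imwrite('pics/sz.png',cv2.resize(a,None,fx=4,fy=4,interpolation=cv2.INTER_CUBIC))
a=cv2.imread('pics/side0.png')[120:310,190:330]; cv2.imwrite('pics/dz.png',cv2.resize(a,None,fx=3.1,fy=3.1,interpolation=cv2.INTER_CUBIC))
```

```text
(no output)
```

View pics/sz.png

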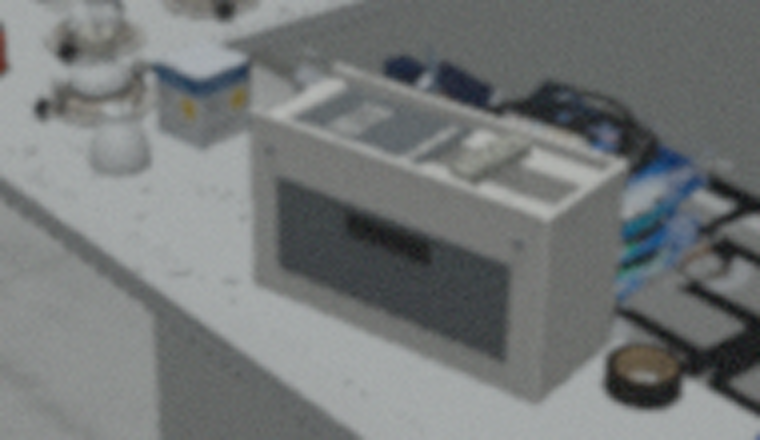

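View pics/dz.png

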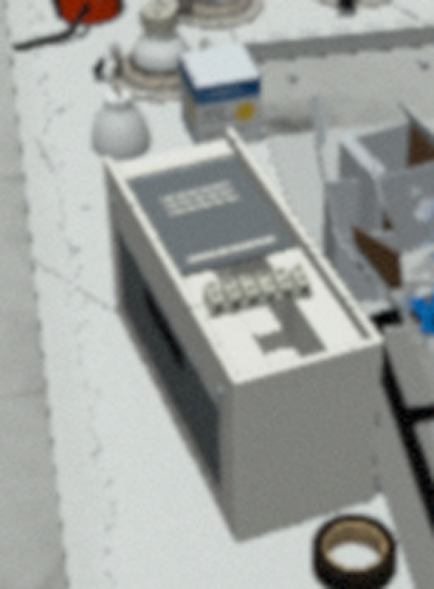

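Run:
```python
from h import *
S=np.load('pics/scene0.npz');D=np.load('pics/side0.npz')
d=[(235,383),(382,345),(107,163),(230,130)]; s=[(547,218),(627,160),(253,112),(335,67)]
for a,b in zip(d,s):
    p=onz(D,190+a[0]/3.1,120+a[1]/3.1,.14);q=onz(S,180+b[0]/4,170+b[1]/4,.14);print(p.round(4),q.round(4))
# strip top corners-ish (side) z=.146
for a in [(203,290),(212,314),(300,266),(312,292)]: print('strip',onz(D,190+a[0]/3.1,120+a[1]/3.1,.142).round(4))
for a in [(450,165),(470,180),(510,133),(530,150)]: print('stripS',onz(S,180+a[0]/4,170+a[1]/4,.142).round(4))
for n,a in [('bulb',(120,155)),('carton',(222,130)),('tape',(352,585))]: print(n,onz(D,190+a[0]/3.1,120+a[1]/3.1,.0).round(4))
```

```text
[ 0.5073 -0.1772  0.14  ] [ 0.5047 -0.1795  0.14  ]
[ 0.5976 -0.1612  0.14  ] [ 0.5996 -0.1587  0.14  ]
[0.4582 0.0523 0.14  ] [0.4539 0.0496 0.14  ]
[0.5472 0.0761 0.14  ] [0.5434 0.0711 0.14  ]
strip [ 0.5017 -0.0948  0.142 ]
strip [ 0.5036 -0.1178  0.142 ]
strip [ 0.5645 -0.083   0.142 ]
strip [ 0.5667 -0.1089  0.142 ]
stripS [ 0.503  -0.0941  0.142 ]
stripS [ 0.4991 -0.117   0.142 ]
stripS [ 0.5648 -0.0858  0.142 ]
stripS [ 0.5577 -0.1116  0.142 ]
bulb [0.4816 0.261  0.    ]
carton [0.5727 0.2821 0.    ]
tape [ 0.5706 -0.2223  0.    ]
```

Call:
send_rows(targets=[{"gripper": 88,"slide": [24,-41,5],"spin": 0.05},{"gripper": 88,"slide": [24,-41,5],"spin": 0.05},{"gripper": 88,"slide": [24,-41,5],"spin": 0.05},{"gripper": 88,"slide": [24,-41,5],"spin": 0.05},{"gripper": 88,"slide": [24,-41,0],"spin": 0.05},{"gripper": 88,"slide": [24,-41,0],"spin": 0.05},{"gripper": 88,"slide": [24,-41,0],"spin": 0.05},{"gripper": 88,"slide": [24,-41,0],"spin": 0.05}])

```text
time_s: 0.95
ee_pos: [0.3373, 0.2724, 0.2568]
orientation: [-0.151, 1.569, 0.152]
contact_force: [1.1, -0.2, 0.7]
finger_gap: 0.0879
```

Call:
send_rows(targets=[{"gripper": 88,"slide": [24,-42,2],"spin": 0.01},{"gripper": 88,"slide": [24,-42,2],"spin": 0.0},{"gripper": 88,"slide": [24,-42,2],"spin": 0.0},{"gripper": 88,"slide": [24,-42,2],"spin": 0.0},{"gripper": 88,"slide": [24,-42,2],"spin": 0.0},{"gripper": 88,"slide": [24,-42,0],"spin": 0.0},{"gripper": 88,"slide": [24,-42,0],"spin": 0.0},{"gripper": 88,"slide": [10,-28,0],"spin": 0.0}])

```text
time_s: 1.75
ee_pos: [0.5199, -0.0651, 0.267]
orientation: [-0.158, 1.567, 0.157]
contact_force: [-0.1, -0.4, -0.4]
finger_gap: 0.088
```

Run:
```python
from h import *
c=snap('wrist','w1');print(c['cam_to_world'].round(3)); s=env.get_state();print(s['ee_pos'],s['contact_force']);print(R.from_rotvec(s['orientation']).as_matrix().round(3))
```

```text
[[-0.2   -0.946 -0.255  0.454]
 [ 0.98  -0.193 -0.052 -0.079]
 [-0.    -0.261  0.965  0.414]
 [ 0.     0.     0.     1.   ]]
[ 0.52056597 -0.07068616  0.26660547] [ 1.78616227 -3.71453732  0.69274013]
[[-0.002 -0.193  0.981]
 [-0.004  0.981  0.193]
 [-1.    -0.004 -0.003]]
```

View pics/w1.png

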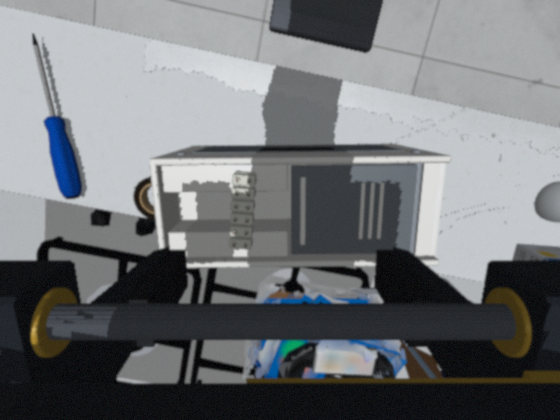

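Run:
```python
import cv2
a=cv2.imread('pics/w1.png')[140:275,140:460]; cv2.imwrite('pics/wz.png',cv2.resize(a,None,fx=2.5,fy=2.5,interpolation=cv2.INTER_CUBIC))
```

```text
(no output)
```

View pics/wz.png

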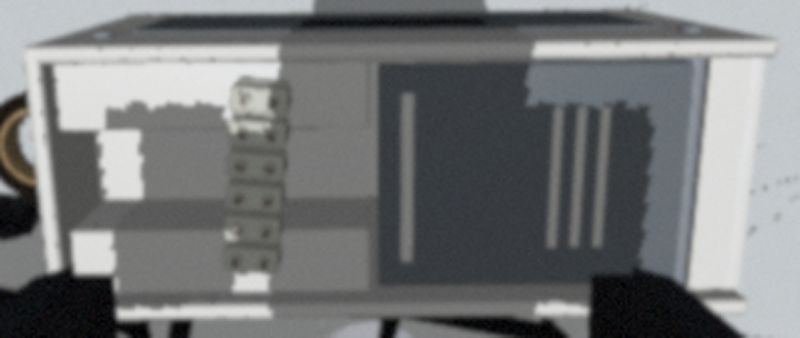

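Run:
```python
from h import *
W=np.load('pics/w1.npz')
f=lambda u,v,z:onz(W,140+u/2.5,140+v/2.5,z)[:2]
TL,TR,BR=f(28,47,.14),f(775,43,.14),f(744,305,.14)
print(TL,TR,BR,np.linalg.norm(TR-TL),np.linalg.norm(TR-BR))
yv=(TR-TL)/np.linalg.norm(TR-TL); print('ang y',np.degrees(np.arctan2(yv[1],yv[0])))
xv=np.array([yv[1],-yv[0]])
# ledge edge ends
e1,e2=f(372,60,.13),f(369,290,.13); print('edge',e1,e2,'along y from TL',(e1-TL)@yv,(e2-TL)@yv)
o=TL+ (-TL+TR)*112/244 + xv*.048; o2=BR-yv*.132-xv*.048; print('origin',o,o2)
o=(o+o2)/2
for q in [(232,82),(288,80),(225,270),(278,270)]:
    p=f(*q,.145)-o; print('strip',(p@xv).round(4),(p@yv).round(4))
for q,z in [((60,215),.13),((120,128),.13),((360,205),.13),((360,130),.13)]:
    p=f(*q,z)-o; print('groove',(p@xv).round(4),(p@yv).round(4))
```

```text
[ 0.50526666 -0.17465459] [0.45607515 0.06002625] [0.5447934  0.07915098] 0.23978094517967696 0.0907561816938157
ang y 101.83839141927217
edge [ 0.48845115 -0.06501891] [ 0.56951151 -0.04905343] along y from TL 0.11075347815466056 0.10974968972572044
origin [ 0.529666   -0.05708495] [ 0.52489441 -0.05988869]
strip -0.0345 -0.0434
strip -0.035 -0.0255
strip 0.0295 -0.0485
strip 0.0296 -0.0305
groove 0.0144 -0.1079
groove -0.0166 -0.0845
groove 0.0113 -0.0026
groove -0.0155 -0.0025
```

Call:
send_rows(targets=[{"gripper": 88.1,"slide": [8,5,-40],"spin": 0.013},{"gripper": 88.1,"slide": [0,0,-40],"spin": 0.0},{"gripper": 88.1,"slide": [0,0,-20],"spin": 0.0},{"gripper": 88.1,"slide": [0,0,0],"spin": 0.0}])

```text
time_s: 2.2
ee_pos: [0.5301, -0.0694, 0.1638]
orientation: [-0.16, 1.564, 0.152]
contact_force: [-0.3, 0.6, 0.1]
finger_gap: 0.0879
```

Run:
```python
from h import *
for n in('wrist','side'):
  c=snap(n,n+'2')
a=cv2.imread('pics/side2.png')[120:310,190:330]; cv2.imwrite('pics/dz2.png',cv2.resize(a,None,fx=3.1,fy=3.1,interpolation=cv2.INTER_CUBIC))
s=env.get_state();print(s['ee_pos'],s['contact_force'],s['finger_gap']);print(R.from_rotvec(s['orientation']).as_matrix().round(3))
```

```text
[ 0.53177518 -0.06923471  0.16626019] [ 0.37335103 -0.55625174  1.36665421] 0.08808992346447267
[[ 0.006 -0.198  0.98 ]
 [-0.005  0.98   0.198]
 [-1.    -0.006  0.005]]
```

View pics/wrist2.png

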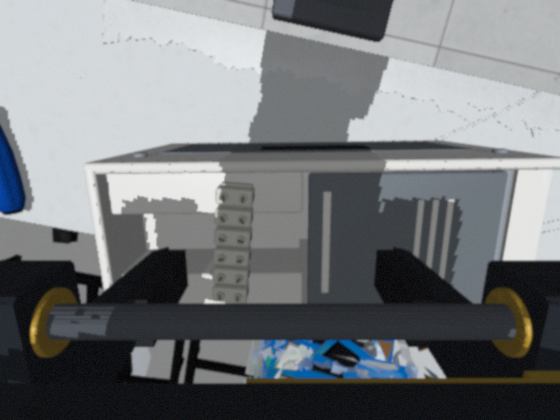

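View pics/dz2.png

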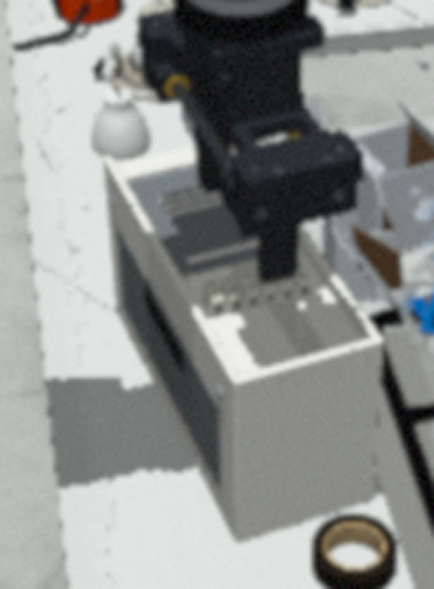

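Run:
```python
from h import *
W=np.load('pics/wrist2.npz')
a=np.radians(101.8); yv=np.array([np.cos(a),np.sin(a)]);xv=np.array([yv[1],-yv[0]]);o=np.array([.527,-.0585])
def f(n,u,v,z):
  p=onz(W,u,v,z)[:2]-o; print(n,'x',(p@xv).round(4),'y',(p@yv).round(4))
f('edge',303,172,.13);f('edge',303,290,.13);f('outTL',88,163,.14);f('innerTL',103,172,.14);f('gr',295,211,.13)
f('strip back',218,185,.145);f('strip back',213,285,.145);f('strip front',253,185,.145);f('fr',248,285,.145)
p=env.get_state()['ee_pos'][:2]-o; print('tcp',p@xv,p@yv)
a=cv2.imread('pics/wrist2.png')[140:320,80:340]; cv2.imwrite('pics/wz2.png',cv2.resize(a,None,fx=3,fy=3,interpolation=cv2.INTER_CUBIC))
```

```text
edge x -0.0387 y 0.0003
edge x 0.0312 y 0.0011
outTL x -0.0454 y -0.1085
innerTL x -0.0408 y -0.1016
gr x -0.0171 y -0.0039
strip back x -0.0347 y -0.0427
strip back x 0.0199 y -0.0484
strip front x -0.0346 y -0.0253
fr x 0.02 y -0.0295
tcp 0.0024790662270230534 -0.011484363895407445
```

View pics/wz2.png

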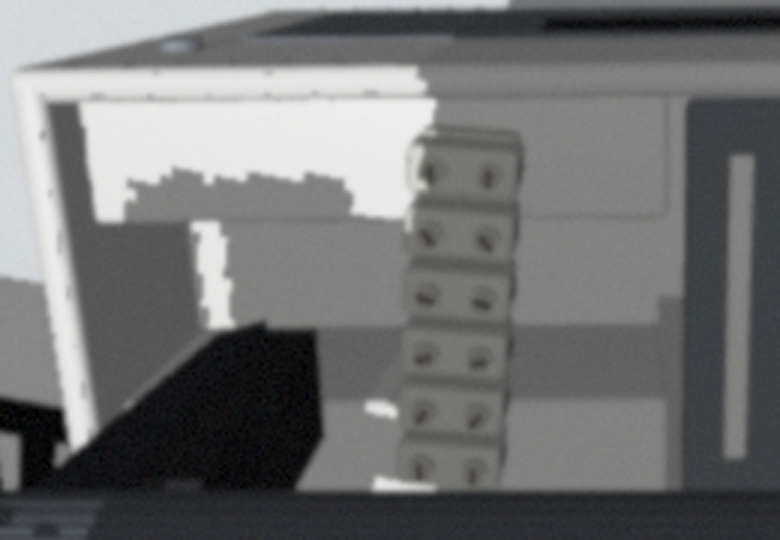

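Run:
```python
from h import *
W=np.load('pics/wrist2.npz')
a=np.radians(101.8); yv=np.array([np.cos(a),np.sin(a)]);xv=np.array([yv[1],-yv[0]]);o=np.array([.527,-.0585])
for u,v in [(665,217),(665,401)]:
  p=onz(W,80+u/3,140+v/3,.13)[:2]-o; print((p@xv).round(4),(p@yv).round(4))
D=np.load('pics/side0.npz')
for u,v in [(280,355),(322,348)]:
  p=onz(D,190+u/3.1,120+v/3.1,.13)[:2]-o; print((p@xv).round(4),(p@yv).round(4))
```

```text
-0.0163 -0.0002
0.0207 0.0002
-0.0063 -0.0902
0.0192 -0.0941
```

Call:
send_rows(targets=[{"gripper": 88.1,"slide": [0,3,-15],"spin": 0.0},{"gripper": 88.1,"slide": [0,0,-20],"spin": 0.0},{"gripper": 88.1,"slide": [0,0,-10],"spin": 0.0},{"gripper": 88.1,"slide": [0,0,0],"spin": 0.0}])

```text
time_s: 2.7
ee_pos: [0.5362, -0.0654, 0.1263]
orientation: [-0.162, 1.548, 0.15]
contact_force: [-0.8, -0.2, 2.0]
finger_gap: 0.0883
```

```bash
cat > st.py <<'E'
from h import *
a=np.radians(101.8); yv=np.array([np.cos(a),np.sin(a)]);xv=np.array([yv[1],-yv[0]]);o=np.array([.527,-.0585])
s=env.get_state();p=s['ee_pos'][:2]-o
M=R.from_rotvec(s['orientation']).as_matrix()
print('tcp',(p@xv*1e3).round(1),(p@yv*1e3).round(1),(s['ee_pos'][2]*1e3).round(1),'F',s['contact_force'].round(1),'gap',(s['finger_gap']*1e3).round(1),'t',s['time_s'],'yaw',np.degrees(np.arctan2(M[1,1],M[0,1])).round(2),'tilt',M[:2,0].round(3),M[2,1].round(3))
E
python3 st.py
```

```text
Traceback (most recent call last):
  File "st.py", line 5, in <module>
    print('tcp',(p@xv*1e3).round(1),(p@yv*1e3).round(1),(s['ee_pos'][2]*1e3).round(1),'F',s['contact_force'].round(1),'gap',(s['finger_gap']*1e3).round(1),'t',s['time_s'],'yaw',np.degrees(np.arctan2(M[1,1],M[0,1])).round(2),'tilt',M[:2,0].round(3),M[2,1].round(3))
                                                                                                                            ^^^^^^^^^^^^^^^^^^^^^^^^^^^
AttributeError: 'float' object has no attribute 'round'
```

```bash
sed -i "s/(s\['finger_gap'\]\*1e3).round(1)/round(s['finger_gap']*1e3,1)/" st.py; python3 st.py
python3 - <<'E'
from h import *
print(env.get_state()['joint_positions'].round(3))
snap('wrist','w3');snap('side','d3')
a=cv2.imread('pics/d3.png')[120:310,190:330]; cv2.imwrite('pics/dz3.png',cv2.resize(a,None,fx=3.1,fy=3.1,interpolation=cv2.INTER_CUBIC))
E
python3 st.py
```

```text
tcp 7.6 -8.7 126.3 F [-0.8 -0.2  2. ] gap 88.3 t 2.7 yaw 101.4 tilt [ 0.018 -0.006] -0.009
[ 0.192  0.75  -0.263  1.937  0.401  0.487  1.412]
tcp 7.9 -8.8 127.1 F [-0.6  0.1  1.3] gap 88.0 t 2.8 yaw 101.39 tilt [ 0.019 -0.006] -0.009
```

View pics/w3.png

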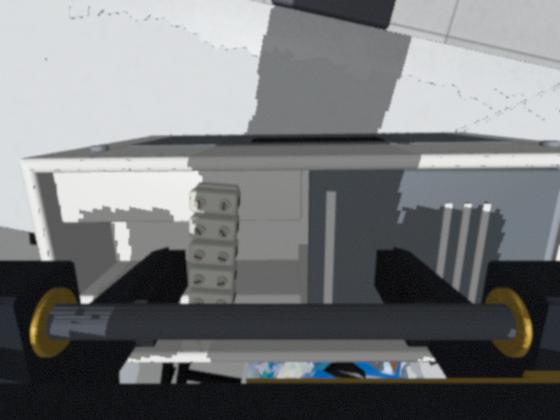

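View pics/dz3.png

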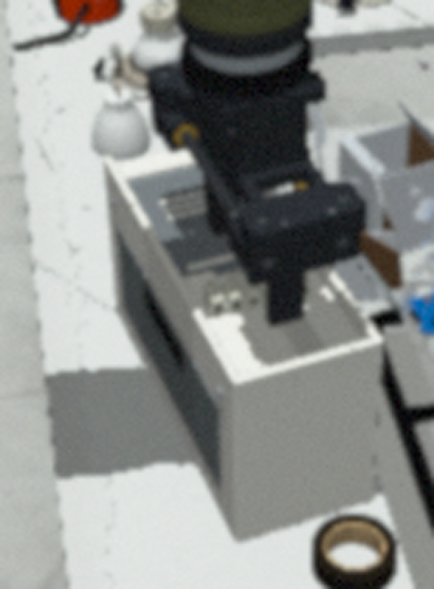

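Run:
```python
from h import *
a=np.radians(101.8); yv=np.array([np.cos(a),np.sin(a)]);xv=np.array([yv[1],-yv[0]]);o=np.array([.527,-.0585])
D=np.load('pics/d3.npz')
for u,v in [(270,324),(302,316),(245,345),(330,330)]:
  p=onz(D,190+u/3.1,120+v/3.1,.128)[:2]-o; print((p@xv).round(4),(p@yv).round(4))
```

```text
-0.0003 -0.0602
0.0206 -0.0609
-0.0214 -0.0721
0.0312 -0.0791
```

Call:
send_rows(targets=[{"gripper": 88.1,"slide": [-6,2,0],"spin": 0.005},{"gripper": 88.1,"slide": [0,0,0],"spin": 0.0}])

```text
time_s: 3.0
ee_pos: [0.5314, -0.0634, 0.1289]
orientation: [-0.166, 1.543, 0.153]
contact_force: [-0.4, 0.3, 1.1]
finger_gap: 0.0881
```

```bash
python3 st.py
```

```text
tcp 3.4 -5.7 128.9 F [-0.4  0.3  1.1] gap 88.1 t 3.0 yaw 101.68 tilt [ 0.023 -0.006] -0.01
```

Call:
send_rows(targets=[{"gripper": 88.1,"slide": [-4,-1,-20],"spin": 0.0},{"gripper": 88.1,"slide": [-2,0,-15],"spin": 0.0}])

```text
time_s: 3.2
ee_pos: [0.5284, -0.0639, 0.0966]
orientation: [-0.165, 1.534, 0.153]
contact_force: [0.1, -0.3, 2.3]
finger_gap: 0.0881
```

```bash
python3 st.py
```

```text
tcp 0.2 -5.6 96.6 F [ 0.1 -0.3  2.3] gap 88.1 t 3.2 yaw 101.66 tilt [ 0.032 -0.005] -0.011
```

```bash
python3 - <<'E'
from h import *
snap('wrist','w4');snap('side','d4');snap('scene','s4')
a=cv2.imread('pics/d4.png')[120:310,190:330]; a=cv2.resize(a,None,fx=3.1,fy=3.1,interpolation=cv2.INTER_CUBIC)
cv2.imwrite('pics/dz4.png',a)
E
python3 st.py
```

```text
tcp -0.3 -5.9 96.3 F [-1.6 -0.5  1.1] gap 88.2 t 3.35 yaw 101.67 tilt [ 0.029 -0.006] -0.011
```

View pics/w4.png

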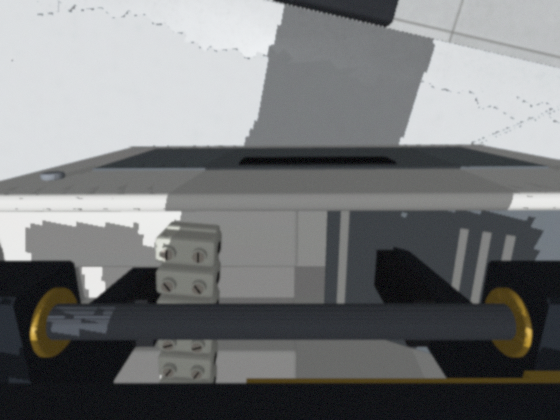

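View pics/dz4.png

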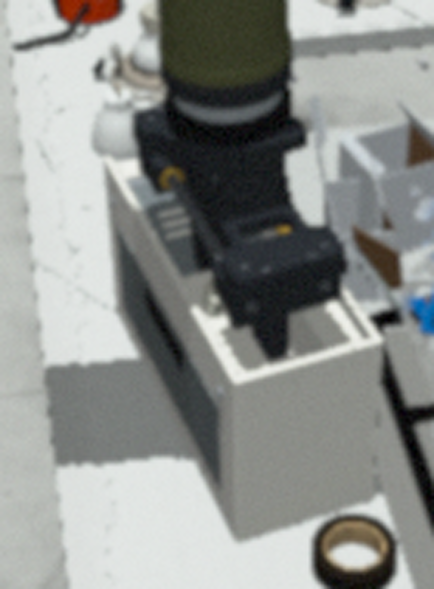

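Call:
send_rows(targets=[{"gripper": 88.1,"slide": [0,5,-3],"spin": 0.0},{"gripper": 88.1,"slide": [-1,6,-1],"spin": 0.0},{"gripper": 85,"slide": [-1,6,0],"spin": 0.0}])

```text
time_s: 3.65
ee_pos: [0.5269, -0.0489, 0.0939]
orientation: [-0.166, 1.534, 0.148]
contact_force: [0.6, -2.0, 1.0]
finger_gap: 0.0848
```

```bash
cat > look.py <<'E'
import sys
from h import *
n=sys.argv[1]
snap('wrist','w'+n);snap('side','d'+n)
a=cv2.imread('pics/d%s.png'%n)[150:260,220:330]; a=cv2.resize(a,None,fx=3.8,fy=3.8,interpolation=cv2.INTER_CUBIC)
b=cv2.imread('pics/w%s.png'%n)[120:400,20:400]
cv2.imwrite('pics/m%s.png'%n,np.hstack([a,cv2.copyMakeBorder(b,0,a.shape[0]-280,0,0,cv2.BORDER_CONSTANT)]))
E
python3 st.py; python3 look.py 5
```

```text
tcp 1.8 9.4 93.9 F [ 0.6 -2.   1. ] gap 84.8 t 3.65 yaw 101.47 tilt [ 0.032 -0.008] -0.014
```

View pics/m5.png

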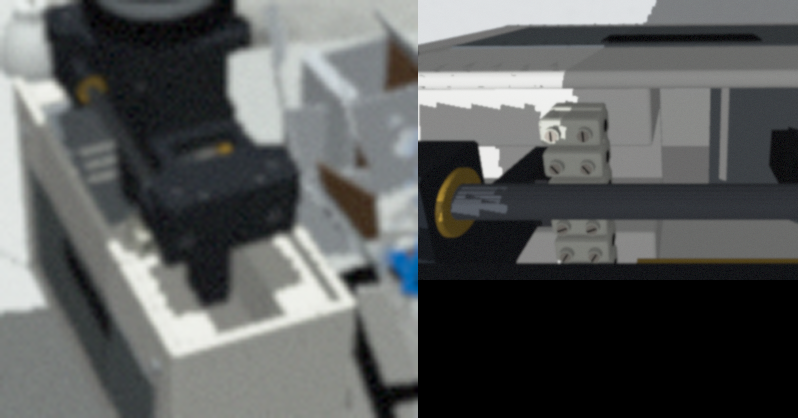

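Call:
send_rows(targets=[{"gripper": 82,"slide": [-2,6,0],"spin": 0.005},{"gripper": 79,"slide": [-2,6,0],"spin": 0.0}])

```text
time_s: 3.95
ee_pos: [0.5235, -0.0359, 0.0944]
orientation: [-0.17, 1.532, 0.153]
contact_force: [0.8, -2.8, 0.6]
finger_gap: 0.0793
```

```bash
python3 st.py; python3 look.py 6
```

```text
tcp 1.2 22.9 94.4 F [ 0.8 -2.8  0.6] gap 79.3 t 3.95 yaw 101.83 tilt [ 0.034 -0.008] -0.015
```

View pics/m6.png

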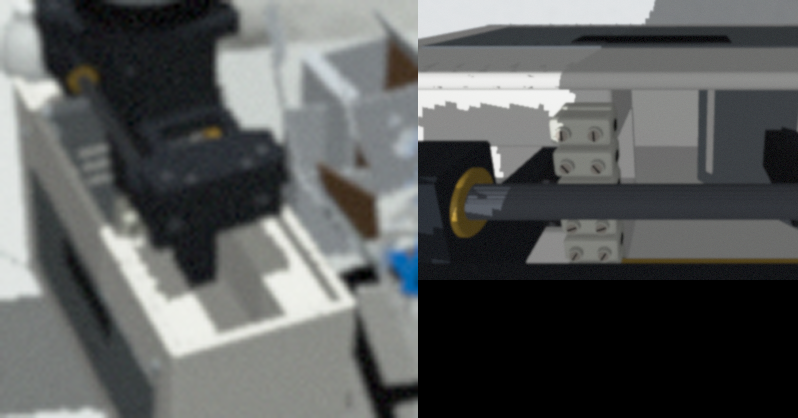

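Call:
send_rows(targets=[{"gripper": 75,"slide": [-2,6,0],"spin": 0.0},{"gripper": 70,"slide": [-2,5,0],"spin": 0.0},{"gripper": 66,"slide": [-1,4,0],"spin": 0.0}])

```text
time_s: 4.35
ee_pos: [0.5185, -0.0207, 0.0945]
orientation: [-0.171, 1.532, 0.151]
contact_force: [0.9, -4.7, 0.4]
finger_gap: 0.0665
```

```bash
python3 st.py; python3 look.py 7
```

```text
tcp -0.6 38.7 94.5 F [ 0.9 -4.7  0.4] gap 66.5 t 4.35 yaw 101.77 tilt [ 0.034 -0.009] -0.016
```

View pics/m7.png

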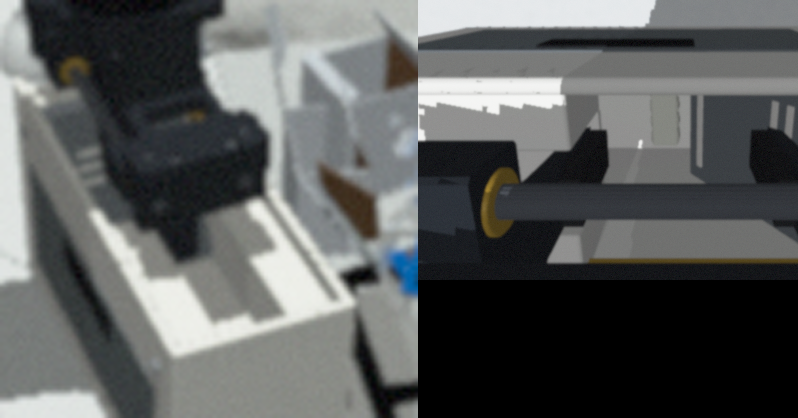

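Run:
```python
from h import *
snap('wrist','w8')
a=cv2.imread('pics/w8.png')[180:320,170:400]; cv2.imwrite('pics/wz8.png',cv2.resize(a,None,fx=3.4,fy=3.4,interpolation=cv2.INTER_CUBIC))
```

```text
(no output)
```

View pics/wz8.png

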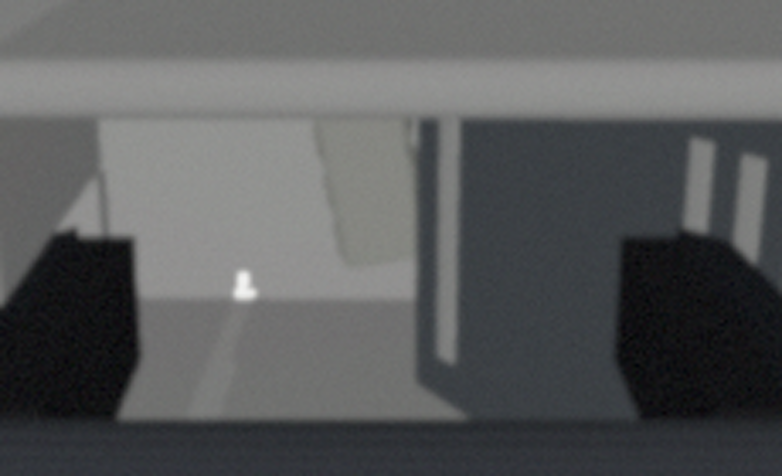

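Call:
send_rows(targets=[{"gripper": 66,"slide": [0,-4,5],"spin": 0.0},{"gripper": 66,"slide": [2,-2,15],"spin": 0.0},{"gripper": 66,"slide": [1,0,15],"spin": 0.0}])

```text
time_s: 4.8
ee_pos: [0.5197, -0.0264, 0.1292]
orientation: [-0.171, 1.536, 0.154]
contact_force: [0.9, -0.4, -0.3]
finger_gap: 0.0661
```

```bash
python3 st.py; python3 look.py 9
```

```text
tcp -0.5 32.9 129.2 F [ 0.9 -0.4 -0.3] gap 66.1 t 4.8 yaw 101.9 tilt [ 0.029 -0.008] -0.014
```

View pics/m9.png

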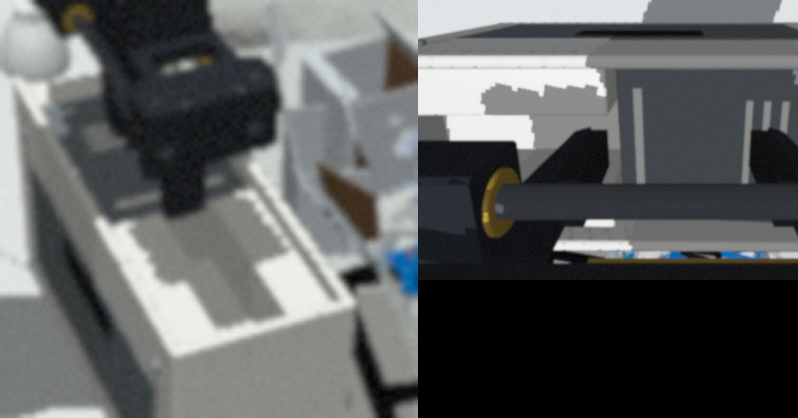

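Call:
send_rows(targets=[{"gripper": 66,"slide": [1,0,30],"spin": 0.0},{"gripper": 66,"slide": [0,0,45],"spin": 0.0},{"gripper": 66,"slide": [0,0,45],"spin": 0.0},{"gripper": 66,"slide": [-20,0,10],"spin": 0.0},{"gripper": 66,"slide": [-20,0,0],"spin": 0.0},{"gripper": 66,"slide": [0,0,0],"spin": 0.0}])

```text
time_s: 5.5
ee_pos: [0.4779, -0.0217, 0.2623]
orientation: [-0.17, 1.536, 0.164]
contact_force: [0.2, -1.1, -0.7]
finger_gap: 0.0659
```

```bash
python3 st.py; python3 look.py 10
python3 - <<'E'
import cv2
cv2.imwrite('pics/wd10.png',cv2.resize(cv2.hconcat([cv2.imread('pics/w10.png'),cv2.imread('pics/d10.png')]),(800,300)))
a=cv2.imread('pics/d10.png')[120:310,190:330]; cv2.imwrite('pics/dz10.png',cv2.resize(a,None,fx=3.1,fy=3.1,interpolation=cv2.INTER_CUBIC))
E
```

```text
tcp -40.5 46.1 262.3 F [ 0.2 -1.1 -0.7] gap 65.9 t 5.5 yaw 102.24 tilt [ 0.028 -0.001] -0.007
```

View pics/w10.png

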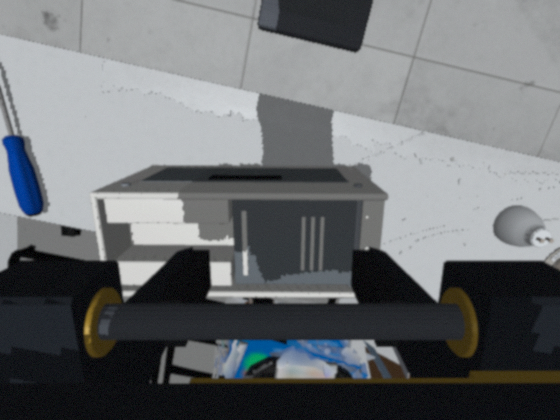

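View pics/dz10.png

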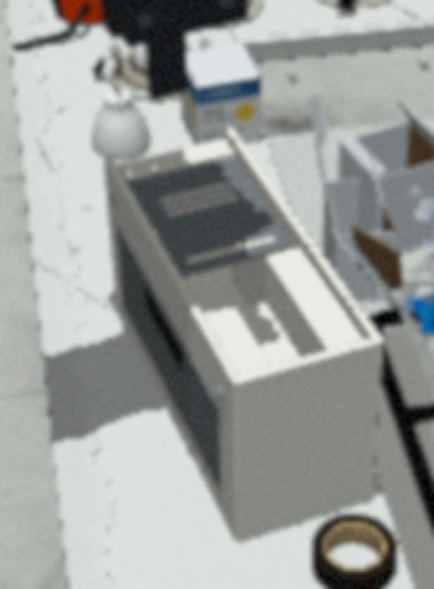

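View pics/d10.png

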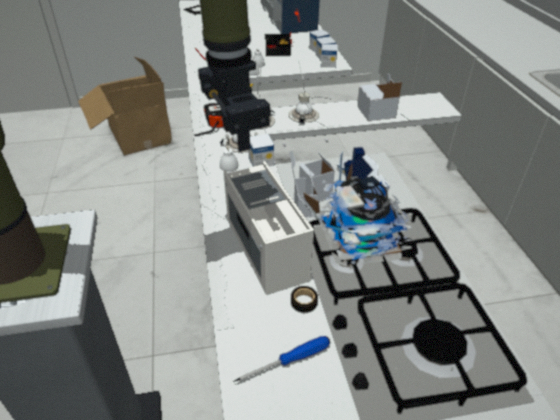

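The flap is level and shut, with its edge at the same pixels as at the start. The ledge is empty. The bulb, carton, tape and screwdriver are in the same image positions as before, and the gripper is clear.

```bash
python3 -c "
from bench import env
print(env.job_done())"
```

```text
the job is handed in; nothing more can be done
None
```

The strip is in the scrap box, the flap has sprung shut, and the job was handed in at about 5.5 s.

**How it went:** One finger pressed the flap open. I estimate 0.5 rad when the strip first moved and 0.8–0.9 rad as it dropped; both come from the finger position, as the flap angle was not measured. The other finger ran in the groove behind the strip and pushed it over the edge without lifting it. The flap was held open until the wrist camera showed the strip inside, apparently lying on the box floor. Then I drew both fingers out.

**Last checks:**
- **Flap and ledge:** the flap looks level, with its edge where it was at the start, and the ledge is empty.
- **Other objects:** the bulb, carton, tape and screwdriver are where they were in the side view, judged by eye.
- **Forces:** the highest reading I saw was about 5 N.
- **Gripper:** it was about 12 cm above the box at hand-in, touching nothing.

**Disagreements:** The tool drifted a few millimetres sideways and tilted about 2° during the moves. I corrected the sideways drift but could not correct the tilt. The fingertips also looked thinner than the stated finger size implies. Neither affected the result.

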